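# Free the table-marker plate with the spring-bar fork

## Task

Take the forked tool out of its block, straddle the spring bar of the brass marker stand with its prongs, and push the bar's collar sideways towards the spring barrel until the marker plate drops free into the stand's foot. Find the collar by feel and press gently: never ram the bar against its end stop or jam the tool against the stand. Then hang the tool back in its block as it was, touching the stand and plate with the tool only and leaving the other things where they are.

Things in the scene. Friction and masses are not known exactly. Their poses are not given: they have to be found in the camera images.
- stand: Brass marker stand, fixed; origin at table level under the centre of its 90 (x) x 180 (y) x 12 mm foot; z up. A round steel spring bar, 6 mm thick, runs along y at x = 0, 109 mm up, through two lugs (6 mm thick, x -24 to 8, z 100 to 118 mm) at y = -55 and -35 mm, the plate's eye between them. A rear beam (x -34 to -22, z 101 to 117 mm) stands on two columns. Max push on it by the tool: 15 N.
- bar_gap (a point): Point on the bar's axis, 109 mm up, stand frame x 0, y -25 mm: middle of the always-bare length where the prongs go down over the bar, 7 mm from the +y lug's face and at least 7 mm from the collar. Fixed; axes as the stand's, +y the way to push.
- collar_zone (a point): Point on the bar's axis, stand frame y -7 mm, 109 mm up; fixed. The steel collar (24 mm across, 6 mm thick, clamped to the bar, moves with it) has its near (-y) face within 11 mm either side of this point along y, different each time and not measured: find it by feel.
- barrel_mouth (a point): Centre of the -y end of the spring barrel (20 mm thick, stand frame y 29 to 67 mm), 109 mm up; fixed. Pushing the collar to +y drives the bar into it against a spring: 2.5 N to start, 0.3 N more per mm. The plate drops by 15 mm of travel; a rigid end stop comes at 17 mm (about 7.6 N). Let go, the bar springs back.
- plate_mid (a point): Centre of the aluminium marker plate, 84 mm tall: panel 56 (y) x 6 x 46 mm, above it a neck and a closed 12 mm square eye (8 mm thick in y, 20 mm in x) hung on the bar. Point 42 mm above its lower edge, 76 mm above the table when hung; freed it drops 22 mm in upright guides onto the foot (point then 54 mm up, eye wholly below the bar). Axes as the stand's.
- plate: The same marker plate; origin at the centre of its lower edge, z up. About 0.1 kg.
- holder: Dark wood block, fixed, 80 (x) x 70 (y) x 45 mm tall, origin under its centre at table level, with a slot 33 (x) x 16 (y) mm through its middle, in which the forked tool hangs by its guard.
- fork_mid (a point): Centre of the forked tool, 53 mm above its prong tips; z up. Two steel prongs 6 x 6 mm, 32 mm long, side by side along x, gap 11 mm (23 over both); guard 44 (x) x 30 (y) mm from 32 to 36 mm up; wooden handle 24 (x) x 16 (y) mm from 36 to 106 mm. Symmetric. Hung, it stands upright with axes along the block's, guard on the block's top, tips 13 mm and this point 66 mm above the table.
- fork: The same forked tool; origin midway between its prong tips, z along the handle. About 0.09 kg.
- clock: Brown twin-dial chess clock, 60 x 200 x 123 mm with its buttons, origin under its centre; bystander.
- queen_a: Ivory-toned queen, 33 mm wide, 89 mm tall, origin under its centre; bystander.
- queen_b: The other such queen; bystander.
- cup: Grey enamel cup, 76 mm wide, 75 mm tall, handle at its +y, origin under its centre; bystander.
- magnifier: Magnifying glass lying flat, rim 94 mm wide, handle 90 mm to its -x, origin under the lens; bystander.

How it is judged:
On the way, in this order (a step that is already met when the one before it is completed fails the run):
1. the forked tool is lifted out of its block (height (world z) of fork above 0.06 m), for 0.1 s.
2. the plate drops off the bar while the prongs are at the bar (z of plate_mid in the frame of stand below 0.059 m and distance between fork and bar_gap below 0.06 m), for 0.1 s.
At the end, for the whole second after the job is handed in: The plate rests upright in the stand's foot (its centre under 59 mm above the table, still between its guides, tilt under 0.12 rad), and the forked tool hangs upright in its block's slot (prong tips under 17 mm above the table, within 12 mm of the block's centre, tilt under 0.12 rad), both at rest (z of plate_mid in the frame of stand below 0.059 m and horizontal distance between plate_mid and bar_gap below 0.027 m and angle between each of plate, fork's own z axis and vertical below 0.12 rad and linear speed of each of plate, fork below 0.02 m/s and z of fork in the frame of holder below 0.017 m and horizontal distance between fork and holder below 0.012 m); the robot touches nothing.
It fails at once if the tool presses on the stand (bar, collar, lugs) with more than 15 N (contact force between fork and stand above 15 N).
It fails at once if the gripper or arm touches the stand (contact force between any of the fingers, the arm and stand above 1 N).
It fails at once if the gripper or arm touches the plate (contact force between any of the fingers, the arm and plate above 1 N).
It fails at once if a bystander is moved more than 15 mm (distance of any of clock, queen_a, queen_b, cup, magnifier from where it was at the start of the episode above 0.015 m).
It also fails if it takes over 53 s, if anything falls off the work surface, if the arm or the gripper's body presses on something with over 40 N, if the wrist force passes 120 N, or if a joint passes its speed limit or range.

## Robot

A 6-joint arm with a two-finger parallel gripper is mounted at the origin on the work surface. World frame = base frame: x ahead of the robot, y to its left, z up, the work surface at z = 0. Lengths are in m, angles in rad, forces in N, time in s.
With the tool pointing down it reaches from about 0.35 to 0.85 m from the base axis. Payload 8.1 kg.
Tool frame: the origin (TCP) lies midway between the tips of the shut fingers; the grasp point (between the pads) lies 19 mm behind it; z points along the fingers, y is the line along which they close (so a half turn about z gives the same grasp; the last joint's range is limited). The gripper opens to 85 mm and grips with 20 to 120 N. Pads are 22 mm wide; open, the fingers measure 114 mm over their backs; the gripper's body (76 mm by 85 mm) begins 54 mm behind the grasp point. The pads swing forward as they close: fully open they stand 13 mm farther back than shut.
Start: joints at [1.126, 0.13, 1.488, -0, 1.523, -0.085], TCP at [0.211, 0.562, 0.231] pointing down, gripper open.
Joint ranges: [-2.96, 2.96], [-0.89, 2.26], [0.02, 2.5], [-1.34, 4.48], [0, 2.73], [-2.66, 2.66]. Speed limits (rad/s): [2.39, 2.39, 2.79, 3.14, 3.14, 3.14].

## Interface

Orientations are given as [roll, pitch, yaw] about the fixed x, y, z axes, in that order (R = Rz(yaw) Ry(pitch) Rx(roll)).
In Python, from station import bot gives the robot as it stands. The module is installed in compiled form; this text tells all that it offers.
- The arm moves only by the shell command python3 -m inch 'ROWS' [FORCE]. ROWS is JSON, a list of rows, each an object with "dp": the shift along the tool's x, y, z in m, a list of three; "delta_rot": the turn, a rotation vector about the tool's x, y, z in rad, a list of three; "fingers": the gripper's target within -1 to 1 (fully open at 1, half-way at 0, shut at -1). A call has 1 to 12 rows; each row is the pose to reach, as a shift and turn from the pose commanded when the call began, along the tool's axes at that moment; what a row does not reach only later rows make up. A row lasts 1/8 s, in which the tool goes at most 62.5 mm and 10.7 degrees, less where a joint would pass 70% of its speed; a pose out of reach is approached as far as the arm can. A call with a gripper value outside its range is refused whole. The fingers move at their own pace and stop on an object; FORCE is the grip in N (left out, the last holds). Time passes only in rows, so rows that repeat a pose let the fingers close. It gives the time, the measured TCP pose, the force, the opening and the grip force at its end, in the units of the state.
- bot.get_obs(): the state, without advancing time (a new reading comes with each control period).
- bot.grab_frame(name): name is "scene" or "top" or "wrist"; returns a dict with "pixels" (420x560x3 uint8, red, green, blue), "range_z" (420x560 float32, m along the optical axis (not along the pixel's ray), 0 where there is no reading), "fovy" (degrees; the focal length in pixels is half the picture's height over the tangent of half this angle, whatever the lens; pixels are square), "cx", "cy" (the principal point, pixels), "distortion" ([k1, k2, p1, p2, k3] as OpenCV has them; the pictures are not rectified), "rvec" (rotation vector, rad) and "tvec" (3), from world to camera coordinates, as OpenCV has them. Camera axes: x right, y down, z forward; pixel columns grow to the right and rows downward; lengths in m; the calibration is good to about 2 mm. A picture is of the moment at which its call begins.
- bot.job_done(): hands the job in; it is judged then, once.
The state is a dict: "clock": time; "qpos": joint angles; "joint_velocities": joint speeds; "joint_torque": joint torques, N m; "eef_pos": TCP position; "ee_rot": TCP orientation; "force": force on the tool from outside, world axes, zero at the start; "ft_torque": the same for the moment, N m; "finger_gap": finger opening in m; "finger_force": force on a finger pad.
Only numpy, scipy, OpenCV 4.12 (cv2) and the standard library are available. Lean on these libraries where they do the work, as an engineer would, in place of code of your own. Each camera call takes 0.05 s, during which the arm holds its last target. There are 200 camera calls.

## Working session

There is one attempt and no reset: what is moved stays moved. The work goes in short steps, Python scripts to look and compute and a shell command to move; the robot and the scene stay as the last step left them, time stands still between calls to the robot, and variables do not carry over. Pictures are saved under pics/ and viewed, at most 10 in all, crops included, and the job is handed in when it is done.

```bash
mkdir -p pics
cat > h.py <<'E'
import numpy as np, cv2
from station import bot
def grab(n):
    f=bot.grab_frame(n); h,w=f["pixels"].shape[:2]
    fl=h/2/np.tan(np.radians(f["fovy"])/2)
    f["K"]=np.array([[fl,0,f["cx"]],[0,fl,f["cy"]],[0,0,1.]]); f["D"]=np.array(f["distortion"],float)
    f["R"]=cv2.Rodrigues(np.array(f["rvec"],float))[0]; f["t"]=np.array(f["tvec"],float).ravel(); return f
def save(f,p): cv2.imwrite(p,cv2.cvtColor(f["pixels"],cv2.COLOR_RGB2BGR))
def onz(f,uv,z):
    uv=np.array(uv,float).reshape(-1,1,2); n=cv2.undistortPoints(uv,f["K"],f["D"]).reshape(-1,2)
    d=np.c_[n,np.ones(len(n))]@f["R"]; c=-f["R"].T@f["t"]
    return c+d*((z-c[2])/d[:,2])[:,None]
def cloud(f):
    h,w=f["range_z"].shape; u,v=np.meshgrid(np.arange(w),np.arange(h))
    n=cv2.undistortPoints(np.stack([u,v],-1).reshape(-1,1,2).astype(float),f["K"],f["D"]).reshape(-1,2)
    z=f["range_z"].reshape(-1,1); p=(np.c_[n,np.ones(len(n))]*z-f["t"])@f["R"]
    p[z[:,0]==0]=np.nan; return p.reshape(h,w,3)
E
python3 - <<'E'
from h import *
print(bot.get_obs())
for n in("top","scene"):
    f=grab(n); save(f,f"pics/{n}.png"); print(n,-f["R"].T@f["t"],f["fovy"])
    np.savez(f"{n}.npz",P=cloud(f),I=f["pixels"])
E
```

```text
{'clock': 0.0, 'qpos': array([ 1.12559206e+00,  1.31166764e-01,  1.48930655e+00,  1.10011272e-05,
        1.52299182e+00, -8.53761575e-02]), 'joint_velocities': array([-0.00029788,  0.00028546,  0.00039644, -0.00028708, -0.0006386 ,
       -0.0006202 ]), 'joint_torque': array([ 3.02350876e-03, -5.69414341e+01, -5.00545835e+01,  2.69063403e-04,
        1.44531287e-02, -5.25624625e-05]), 'eef_pos': array([0.21098844, 0.56108259, 0.23022611]), 'ee_rot': array([-3.13972793e+00, -1.70618810e-04,  2.78176385e+00]), 'force': array([-0.01847534,  0.43909809, -0.62698332]), 'ft_torque': array([-0.02110219,  0.01860367, -0.01026334]), 'finger_force': 0.0, 'finger_gap': 0.08565394582768081}
top [ 5.17280574e-01 -3.69758973e-04  9.32157690e-01] 55.985648058236585
scene [1.31267454 0.077808   0.77240871] 47.668417721922864
```

View pics/top.png

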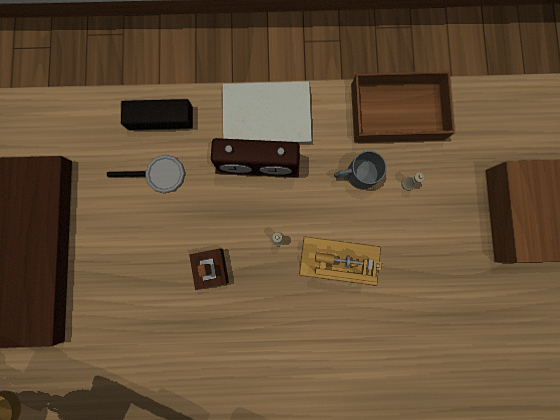

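View pics/scene.png

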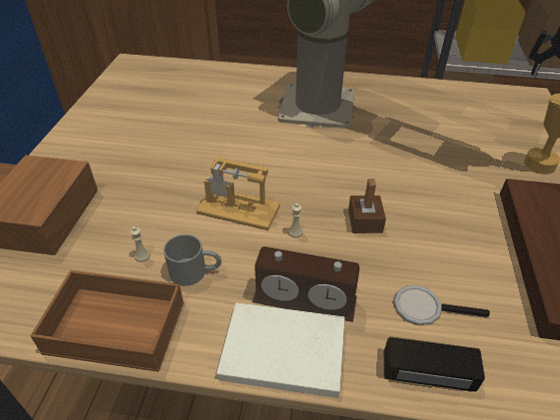

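The top view shows the block with the tool at about (209,269), the stand at (340,260) with its barrel on the left (+y), and a queen at (277,239) between them. The scene view agrees with this. Next I measure both from the height maps.

Run:
```python
from h import *
d=np.load("top.npz"); P,I=d["P"],d["I"]
def rect(m,lab):
    p=P[m][:,:2]; r=cv2.minAreaRect((p*1000).astype(np.float32)); print(lab,m.sum(),np.round(r[0],1),np.round(r[1],1),round(r[2],2),"z",np.round(np.nanmedian(P[m][:,2]),4))
H,W=I.shape[:2]; v,u=np.mgrid[:H,:W]; Z=P[...,2]
box=lambda a,b,c,e:(u>=a)&(u<b)&(v>=c)&(v<e)
b=box(180,240,240,300); s=box(292,392,228,295)
rect(b&(abs(Z-.045)<.006),"block top"); rect(b&(Z>.095),"handle top")
rect(s&(abs(Z-.012)<.004),"foot"); rect(s&(Z>.09),"upper")
print("table z",np.nanmedian(Z[300:340,250:300]))
for n,(x,y) in dict(queen=(277,239)).items():
    m=box(265,290,225,252)&(Z>.03); print(n,np.nanmedian(P[m],0))
f=I[225:300,180:395]; cv2.imwrite("pics/crop.png",cv2.resize(f[...,::-1],None,fx=3.7,fy=3.7,interpolation=cv2.INTER_CUBIC))
# points on steel upper, principal axis
m=s&(Z>.09); sat=I.max(2).astype(int)-I.min(2); g=m&(sat<40); rect(g,"steel")
```

```text
block top 1001 [493.3 159.1] [79.8 70.6] 9.53 z 0.0451
handle top 112 [492.8 157.8] [23.5 16.1] 11.93 z 0.1179
foot 2053 [ 502.8 -140.7] [179.8  89.6] 80.91 z 0.0117
upper 890 [ 491.8 -136. ] [128.1  44.3] 80.86 z 0.1163
table z -5.819402733023048e-05
queen [0.55716626 0.00294174 0.07979059]
steel 220 [ 496.1 -135.4] [124.5  35.1] 84.52 z 0.1127
```

View pics/crop.png

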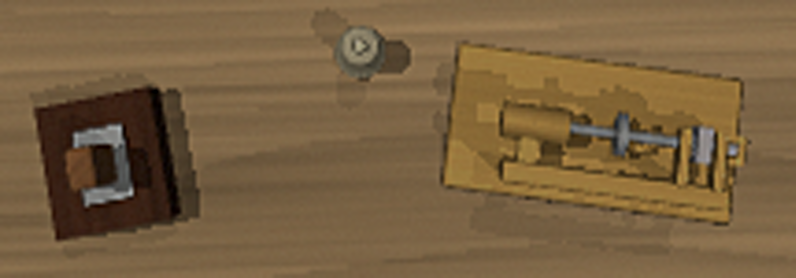

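Block: (0.493,0.159), yaw ≈0.17. Stand: (0.503,-0.141), yaw ≈-0.159, so bar_gap is at about (0.499,-0.165). I'll grip across the handle's y with tool yaw ≈ block yaw + π.

```bash
cat >> h.py <<'E'
from scipy.spatial.transform import Rotation as Ro
def plan(p,yaw):
    o=bot.get_obs(); R=Ro.from_euler("xyz",o["ee_rot"]); T=Ro.from_euler("xyz",[np.pi,0,yaw])
    print("dp",np.round(R.inv().apply(np.array(p)-o["eef_pos"]),4),"rot",np.round((R.inv()*T).as_rotvec(),4))
    print("at",np.round(o["eef_pos"],4),np.round(o["ee_rot"],4),"F",np.round(o["force"],2),"gap",round(o["finger_gap"],4),"t",o["clock"])
E
python3 -c "
from h import *
plan([.493,.1585,.18],np.pi+.17)"
```

```text
dp [-0.4057 -0.2775  0.0508] rot [-0.0016 -0.0006 -0.5298]
at [0.211  0.5611 0.2303] [-3.1399e+00 -1.0000e-04  2.7818e+00] F [-0.77  0.49  0.27] gap 0.0855 t 0.1
```

```bash
python3 -m inch '[{"dp":[-0.4055,-0.2775,0.05],"delta_rot":[-0.0016,-0.0006,-0.53],"fingers":1},{"dp":[-0.4055,-0.2775,0.05],"delta_rot":[-0.0016,-0.0006,-0.53],"fingers":1},{"dp":[-0.4055,-0.2775,0.05],"delta_rot":[-0.0016,-0.0006,-0.53],"fingers":1},{"dp":[-0.4055,-0.2775,0.05],"delta_rot":[-0.0016,-0.0006,-0.53],"fingers":1},{"dp":[-0.4055,-0.2775,0.05],"delta_rot":[-0.0016,-0.0006,-0.53],"fingers":1},{"dp":[-0.4055,-0.2775,0.05],"delta_rot":[-0.0016,-0.0006,-0.53],"fingers":1},{"dp":[-0.4055,-0.2775,0.05],"delta_rot":[-0.0016,-0.0006,-0.53],"fingers":1},{"dp":[-0.4055,-0.2775,0.05],"delta_rot":[-0.0016,-0.0006,-0.53],"fingers":1},{"dp":[-0.4055,-0.2775,0.05],"delta_rot":[-0.0016,-0.0006,-0.53],"fingers":1},{"dp":[-0.4055,-0.2775,0.05],"delta_rot":[-0.0016,-0.0006,-0.53],"fingers":1},{"dp":[-0.4055,-0.2775,0.05],"delta_rot":[-0.0016,-0.0006,-0.53],"fingers":1},{"dp":[-0.4055,-0.2775,0.05],"delta_rot":[-0.0016,-0.0006,-0.53],"fingers":1}]' 70
python3 - <<'E'
from h import *
f=grab("wrist"); save(f,"pics/w1.png"); P=cloud(f); Z=P[...,2]
for lo,hi,l in((.11,.125,"handle"),(.04,.0468,"block"),(.0475,.053,"guard")):
    m=(Z>lo)&(Z<hi)&(abs(P[...,0]-.493)<.06)&(abs(P[...,1]-.159)<.06); p=P[m]
    r=cv2.minAreaRect((p[:,:2]*1000).astype(np.float32)); print(l,m.sum(),r,np.median(p[:,2]))
plan([.493,.1585,.068],np.pi+.17)
E
```

```text
clock: 1.6
eef_pos: [0.4926, 0.1603, 0.1815]
ee_rot: [3.14, 0.001, -2.969]
force: [-0.1, 0.2, -0.7]
finger_gap: 0.0853
finger_force: 0.0
handle 718 ((492.3179626464844, 158.85134887695312), (24.281705856323242, 15.556048393249512), 10.243294715881348) 0.1186049860972474
block 4127 ((493.2674560546875, 159.50047302246094), (80.5984878540039, 70.04695129394531), 9.5353422164917) 0.045091843239754875
guard 745 ((492.2341003417969, 158.5619354248047), (44.20566177368164, 29.8653564453125), 8.983169555664062) 0.0490589165836823
dp [ 1.000e-04 -1.900e-03  1.135e-01] rot [0.0014 0.0013 0.0021]
at [0.4927 0.1602 0.1815] [ 3.1401e+00  1.3000e-03 -2.9695e+00] F [-0.7   0.15  0.23] gap 0.0857 t 1.65
```

View pics/w1.png

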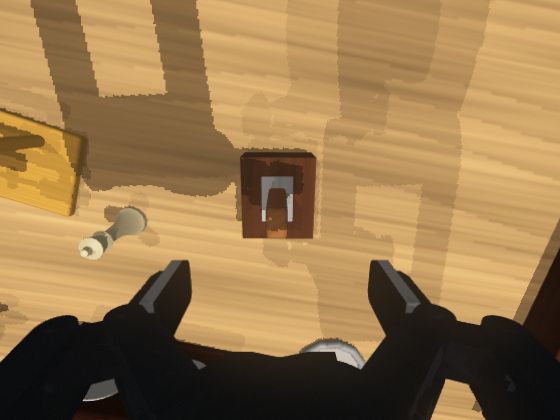

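The wrist view shows the handle at about (277,205), between the open fingers. The fork is at (0.4923,0.1587). I'll go down and grip.

```bash
python3 -m inch '[{"dp":[0.0003,-0.0015,0.05],"delta_rot":[0.0014,0.0013,0.004],"fingers":1},{"dp":[0.0003,-0.0015,0.09],"delta_rot":[0.0014,0.0013,0.004],"fingers":1},{"dp":[0.0003,-0.0015,0.1135],"delta_rot":[0.0014,0.0013,0.004],"fingers":1},{"dp":[0.0003,-0.0015,0.1135],"delta_rot":[0.0014,0.0013,0.004],"fingers":1},{"dp":[0.0003,-0.0015,0.1135],"delta_rot":[0.0014,0.0013,0.004],"fingers":-1},{"dp":[0.0003,-0.0015,0.1135],"delta_rot":[0.0014,0.0013,0.004],"fingers":-1},{"dp":[0.0003,-0.0015,0.1135],"delta_rot":[0.0014,0.0013,0.004],"fingers":-1},{"dp":[0.0003,-0.0015,0.1135],"delta_rot":[0.0014,0.0013,0.004],"fingers":-1},{"dp":[0.0003,-0.0015,0.1135],"delta_rot":[0.0014,0.0013,0.004],"fingers":-1},{"dp":[0.0003,-0.0015,0.1135],"delta_rot":[0.0014,0.0013,0.004],"fingers":-1},{"dp":[0.0003,-0.0015,0.1135],"delta_rot":[0.0014,0.0013,0.004],"fingers":-1},{"dp":[0.0003,-0.0015,0.1135],"delta_rot":[0.0014,0.0013,0.004],"fingers":-1}]' 70
python3 -c "
from h import *
plan([.4923,.1587,.068],np.pi+.166); print(bot.get_obs()['finger_force'],bot.get_obs()['ft_torque'])"
```

```text
clock: 3.15
eef_pos: [0.4937, 0.1579, 0.0686]
ee_rot: [3.142, 0.001, -2.975]
force: [-0.6, -0.2, 5.0]
finger_gap: 0.0153
finger_force: 68.8
dp [0.0012 0.0011 0.0006] rot [0.0001 0.0009 0.0001]
at [0.4937 0.1579 0.0686] [ 3.1415e+00  9.0000e-04 -2.9754e+00] F [-0.61 -0.19  5.  ] gap 0.0153 t 3.15
68.82946729660034 [-0.01916716  0.15258736  0.00847359]
```

```bash
python3 -m inch '[{"dp":[0,0,-0.03],"delta_rot":[0,0,0],"fingers":-1},{"dp":[0,0,-0.06],"delta_rot":[0,0,0],"fingers":-1},{"dp":[0,0,-0.1],"delta_rot":[0,0,0],"fingers":-1},{"dp":[0,0,-0.135],"delta_rot":[0,0,0],"fingers":-1},{"dp":[0,0,-0.135],"delta_rot":[0,0,0],"fingers":-1},{"dp":[0,0,-0.135],"delta_rot":[0,0,0],"fingers":-1},{"dp":[0,0,-0.135],"delta_rot":[0,0,0],"fingers":-1}]'
python3 - <<'E'
from h import *
f=grab("wrist"); save(f,"pics/w2.png"); P=cloud(f); Z=P[...,2]
print(-f["R"].T@f["t"], f["R"][2])
plan([.499,-.165,.20],np.pi-.159)
E
```

```text
clock: 4.03
eef_pos: [0.4921, 0.1575, 0.2009]
ee_rot: [-3.141, -0.003, -2.975]
force: [-0.3, 0.6, -1.0]
finger_gap: 0.0154
finger_force: 68.2
[0.42062867 0.14632003 0.34392507] [ 0.27751399  0.04586758 -0.95962605]
dp [ 0.0466 -0.3192  0.0012] rot [-0.0007 -0.0032  0.3252]
at [0.4922 0.1575 0.201 ] [-3.1415 -0.0033 -2.9754] F [ 0.24 -0.48 -0.79] gap 0.0151 t 4.075
```

View pics/w2.png

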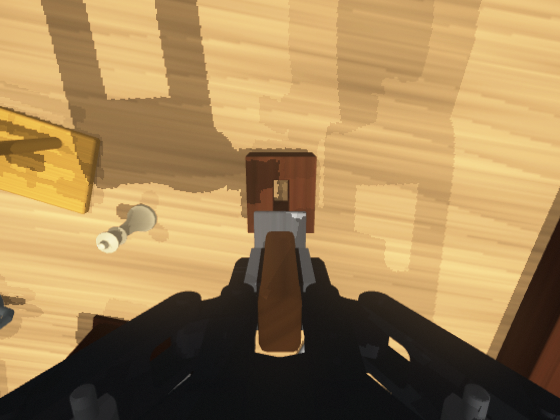

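The wrist view shows the fork held upright, with the guard's near edge at row ~213, cols 254–306, and the empty slot at (281,190). I'll locate the guard relative to the TCP from depth, then travel.

```bash
cat > fk.py <<'E'
from h import *
def fork(f):
    o=bot.get_obs(); P=cloud(f); R=Ro.from_euler("xyz",o["ee_rot"]).as_matrix()
    L=(P-o["eef_pos"])@R   # tool frame
    m=(abs(L[...,2]-.0195)<.004)&(abs(L[...,0])<.03)&(abs(L[...,1])<.025); p=L[m]*1000
    print("n",m.sum(),"x",np.percentile(p[:,0],[1,99]),"y",np.percentile(p[:,1],[1,50,99]),"z",np.median(p[:,2]))
    r=cv2.minAreaRect(p[:,:2].astype(np.float32)); print(r)
    k=p[p[:,0]>p[:,0].max()-3]; print("zslope x", np.polyfit(p[:,0],p[:,2],1)[0],"y",np.polyfit(p[:,1],p[:,2],1)[0])
E
python3 -c "
from fk import *
fork(grab('wrist'))"
python3 -m inch '[{"dp":[0.006,-0.045,0],"delta_rot":[0,-0.003,0.05],"fingers":-1},{"dp":[0.012,-0.085,0],"delta_rot":[0,-0.003,0.1],"fingers":-1},{"dp":[0.018,-0.125,0],"delta_rot":[0,-0.003,0.15],"fingers":-1},{"dp":[0.025,-0.165,0],"delta_rot":[0,-0.003,0.2],"fingers":-1},{"dp":[0.03,-0.205,0],"delta_rot":[0,-0.003,0.25],"fingers":-1},{"dp":[0.036,-0.245,0],"delta_rot":[0,-0.003,0.3],"fingers":-1},{"dp":[0.042,-0.285,0],"delta_rot":[0,-0.003,0.325],"fingers":-1},{"dp":[0.0466,-0.319,0],"delta_rot":[0,-0.003,0.325],"fingers":-1},{"dp":[0.0466,-0.319,0],"delta_rot":[0,-0.003,0.325],"fingers":-1},{"dp":[0.0466,-0.319,0],"delta_rot":[0,-0.003,0.325],"fingers":-1},{"dp":[0.0466,-0.319,0],"delta_rot":[0,-0.003,0.325],"fingers":-1}]'
python3 - <<'E'
from fk import *
f=grab("wrist"); save(f,"pics/w3.png"); fork(f)
np.savez("w3.npz",P=cloud(f),I=f["pixels"])
plan([.499,-.165,.20],np.pi-.159)
E
```

```text
n 1456 x [ 1.69771704 23.07972199] y [-13.86382878   1.04009566  15.52687731] z 19.773328337756624
((12.190253257751465, 0.8210420608520508), (22.251445770263672, 30.071208953857422), 0.043551020324230194)
zslope x 0.01500733367324328 y -0.0026464354859697873
clock: 5.5
eef_pos: [0.4999, -0.1636, 0.2025]
ee_rot: [3.141, 0.002, 2.984]
force: [0.3, -0.1, -1.1]
finger_gap: 0.0153
finger_force: 68.6
n 1454 x [ 1.91429015 23.2052502 ] y [-14.02152901   0.8830437   15.38121343] z 19.62195052927202
((12.465435981750488, 0.7178926467895508), (30.142019271850586, 21.964082717895508), 89.6810531616211)
zslope x 0.013830830426655534 y -0.0021547439915874118
dp [ 0.0008 -0.0015  0.0027] rot [0.0006 0.0024 0.0015]
at [ 0.5    -0.1636  0.2027] [3.1410e+00 2.4000e-03 2.9841e+00] F [ 0.39  0.16 -1.55] gap 0.0152 t 5.55
```

View pics/w3.png

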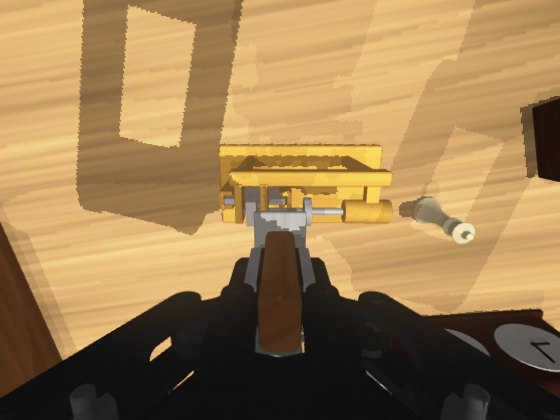

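The wrist view shows the stand at the centre: barrel at (367,211), bare bar at (328,212), collar at (308,210), lug and plate at the left (~250,200). I'll locate the bar in the tool frame.

Run:
```python
from h import *
d=np.load("w3.npz"); P,I=d["P"],d["I"]
o=bot.get_obs(); yaw=-.159; R=Ro.from_euler("z",yaw).as_matrix(); O=np.array([.5028,-.1407,0])
S=(P-O)@R*1000
def q(m,l): p=S[m]; print(l,m.sum(),"x",np.percentile(p[:,0],[2,50,98]).round(1),"y",np.percentile(p[:,1],[2,50,98]).round(1),"z",np.percentile(p[:,2],[2,50,98]).round(1)); return p
reg=(abs(S[...,0])<60)&(abs(S[...,1])<100)&(S[...,2]>5)
bar=reg&(S[...,2]>104)&(S[...,2]<114)&(S[...,1]>10)&(S[...,1]<28)&(abs(S[...,0])<8)
p=q(bar,"bar"); print("slope",np.polyfit(p[:,1],p[:,0],1))
q(reg&(S[...,2]>99)&(S[...,1]>30)&(abs(S[...,0])<15),"barrel")
q(reg&(S[...,2]>99)&(S[...,0]<-15)&(S[...,1]>0),"beam")
f=reg&(abs(S[...,2]-12)<3); q(f,"foot"); print(cv2.minAreaRect(P[f][:,:2].astype(np.float32)*1000))
c=reg&(S[...,2]>113)&(S[...,2]<124)&(S[...,1]>-25)&(S[...,1]<20)&(abs(S[...,0])<13); q(c,"collar")
for tgt in(-25,): print("gap world",O+R@[0,tgt/1000,.109])
```

```text
bar 152 x [-3.1 -1.   2.1] y [10.4 18.8 27.4] z [109.7 111.6 113.2]
slope [-0.0020941  -0.73233857]
barrel 3350 x [-14.1 -11.8   6. ] y [30.2 34.8 63.9] z [111.1 285.4 296.5]
beam 1604 x [-34.3 -28.8 -16.5] y [ 1.3 34.4 61.5] z [106.5 116.7 118.3]
foot 5353 x [-44.8 -26.6  41. ] y [-87.1   8.8  83.8] z [10.1 12.  13.6]
((502.35968017578125, -140.790771484375), (179.20982360839844, 89.21022033691406), 80.90931701660156)
collar 177 x [-11.3  -4.1   9.8] y [-3.1  0.1  7.8] z [113.4 118.9 121.7]
gap world [ 0.49884173 -0.16538465  0.109     ]
```

```bash
python3 -m inch '[{"dp":[0,-0.0029,0.01],"delta_rot":[0,0.002,0.0015],"fingers":-1},{"dp":[0,-0.0029,0.02],"delta_rot":[0,0.002,0.0015],"fingers":-1},{"dp":[0,-0.0029,0.03],"delta_rot":[0,0.002,0.0015],"fingers":-1},{"dp":[0,-0.0029,0.03],"delta_rot":[0,0.002,0.0015],"fingers":-1},{"dp":[0,-0.0029,0.03],"delta_rot":[0,0.002,0.0015],"fingers":-1},{"dp":[0,-0.0029,0.03],"delta_rot":[0,0.002,0.0015],"fingers":-1}]'
python3 - <<'E'
from fk import *
f=grab("wrist"); save(f,"pics/w4.png"); fork(f); plan([.4998,-.1665,.1506],np.pi-.159)
f=grab("scene"); cv2.imwrite("pics/s4.png",cv2.resize(f["pixels"][120:240,170:310,::-1],None,fx=5,fy=5,interpolation=cv2.INTER_CUBIC))
E
```

```text
clock: 6.3
eef_pos: [0.4999, -0.1676, 0.1734]
ee_rot: [3.141, 0.002, 2.981]
force: [-0.3, -0.1, -0.8]
finger_gap: 0.0151
finger_force: 68.6
n 1456 x [ 1.66824732 23.14638892] y [-14.01761818   0.88930673  15.33265189] z 19.516370024034032
((12.140782356262207, 0.7301855087280273), (22.625328063964844, 29.97539520263672), 0.34982824325561523)
zslope x 0.013744966449232374 y -0.002177894328109891
dp [0.0003 0.0011 0.0227] rot [ 0.0001  0.0016 -0.0013]
at [ 0.4999 -0.1676  0.1733] [3.1415e+00 1.6000e-03 2.9812e+00] F [ 1.01 -0.37 -0.72] gap 0.0147 t 6.35
```

View pics/s4.png

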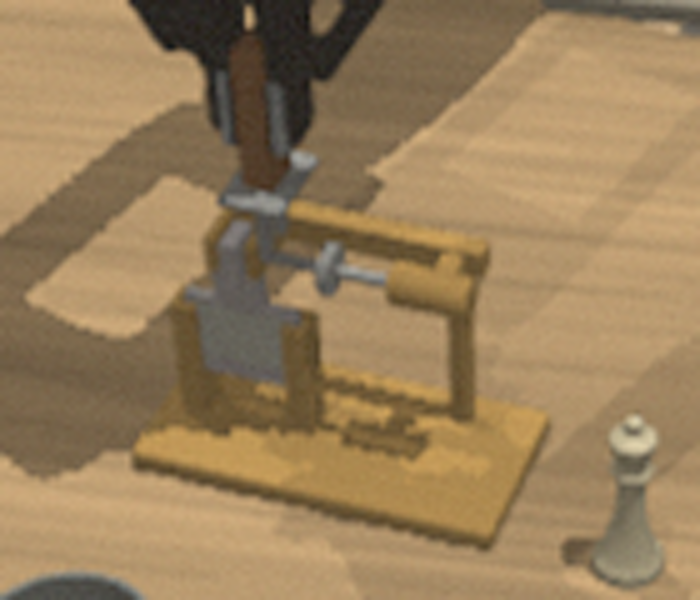

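The scene crop shows the prongs above the bar just right of the lug (265,240), and the collar at (328,270) with room to spare. I shift 3 mm to +y and go down gently.

```bash
python3 -m inch '[{"dp":[0.0003,0.003,0],"delta_rot":[0,0.0015,-0.001],"fingers":-1},{"dp":[0.0003,0.003,0],"delta_rot":[0,0.0015,-0.001],"fingers":-1},{"dp":[0.0003,0.003,0.002],"delta_rot":[0,0.0015,-0.001],"fingers":-1},{"dp":[0.0003,0.003,0.004],"delta_rot":[0,0.0015,-0.001],"fingers":-1},{"dp":[0.0003,0.003,0.006],"delta_rot":[0,0.0015,-0.001],"fingers":-1},{"dp":[0.0003,0.003,0.007],"delta_rot":[0,0.0015,-0.001],"fingers":-1},{"dp":[0.0003,0.003,0.007],"delta_rot":[0,0.0015,-0.001],"fingers":-1},{"dp":[0.0003,0.003,0.007],"delta_rot":[0,0.0015,-0.001],"fingers":-1}]'
```

```text
clock: 7.4
eef_pos: [0.4998, -0.1645, 0.1659]
ee_rot: [3.141, -0.001, 2.982]
force: [-0.0, 0.5, -0.3]
finger_gap: 0.015
finger_force: 68.6
```

```bash
python3 -m inch '[{"dp":[0,0,0.0015],"delta_rot":[0,0,0],"fingers":-1},{"dp":[0,0,0.003],"delta_rot":[0,0,0],"fingers":-1},{"dp":[0,0,0.005],"delta_rot":[0,0,0],"fingers":-1},{"dp":[0,0,0.007],"delta_rot":[0,0,0],"fingers":-1},{"dp":[0,0,0.007],"delta_rot":[0,0,0],"fingers":-1}]'; python3 -m inch '[{"dp":[0,0,0.002],"delta_rot":[0,0,0],"fingers":-1},{"dp":[0,0,0.004],"delta_rot":[0,0,0],"fingers":-1},{"dp":[0,0,0.006],"delta_rot":[0,0,0],"fingers":-1},{"dp":[0,0,0.008],"delta_rot":[0,0,0],"fingers":-1},{"dp":[0,0,0.008],"delta_rot":[0,0,0],"fingers":-1},{"dp":[0,0,0.008],"delta_rot":[0,0,0],"fingers":-1}]'
```

```text
clock: 8.02
eef_pos: [0.4996, -0.1644, 0.1585]
ee_rot: [3.141, -0.001, 2.982]
force: [0.0, 0.2, 0.1]
finger_gap: 0.0153
finger_force: 68.6
clock: 8.78
eef_pos: [0.4998, -0.1644, 0.1509]
ee_rot: [3.141, -0.001, 2.982]
force: [-0.1, -0.3, -0.8]
finger_gap: 0.0152
finger_force: 68.6
```

```bash
python3 -m inch '[{"dp":[0,0.003,0],"delta_rot":[0,0,0],"fingers":-1},{"dp":[0,0.006,0],"delta_rot":[0,0,0],"fingers":-1},{"dp":[0,0.009,0],"delta_rot":[0,0,0],"fingers":-1},{"dp":[0,0.011,0],"delta_rot":[0,0,0],"fingers":-1},{"dp":[0,0.011,0],"delta_rot":[0,0,0],"fingers":-1},{"dp":[0,0.011,0],"delta_rot":[0,0,0],"fingers":-1}]'; for i in 1; do python3 -m inch '[{"dp":[0,0.0015,0],"delta_rot":[0,0,0],"fingers":-1},{"dp":[0,0.003,0],"delta_rot":[0,0,0],"fingers":-1},{"dp":[0,0.003,0],"delta_rot":[0,0,0],"fingers":-1}]';done
```

```text
clock: 9.52
eef_pos: [0.5015, -0.1536, 0.1508]
ee_rot: [3.141, -0.001, 2.982]
force: [-0.7, 1.0, -0.9]
finger_gap: 0.0152
finger_force: 68.6
clock: 9.9
eef_pos: [0.502, -0.1505, 0.1508]
ee_rot: [3.141, -0.001, 2.982]
force: [-0.6, 0.7, -1.2]
finger_gap: 0.0154
finger_force: 68.6
```

```bash
python3 -m inch '[{"dp":[0,0.001,0],"delta_rot":[0,0,0],"fingers":-1},{"dp":[0,0.002,0],"delta_rot":[0,0,0],"fingers":-1},{"dp":[0,0.002,0],"delta_rot":[0,0,0],"fingers":-1},{"dp":[0,0.002,0],"delta_rot":[0,0,0],"fingers":-1}]'
```

```text
clock: 10.4
eef_pos: [0.5023, -0.1486, 0.1508]
ee_rot: [3.141, -0.001, 2.982]
force: [0.3, -0.1, -1.2]
finger_gap: 0.0151
finger_force: 68.6
```

```bash
python3 -m inch '[{"dp":[0,0.001,0],"delta_rot":[0,0,0],"fingers":-1},{"dp":[0,0.002,0],"delta_rot":[0,0,0],"fingers":-1},{"dp":[0,0.002,0],"delta_rot":[0,0,0],"fingers":-1},{"dp":[0,0.002,0],"delta_rot":[0,0,0],"fingers":-1}]'; python3 -c "
from h import *
plan([.5,-.16,.15],np.pi-.159)"
```

```text
clock: 10.9
eef_pos: [0.5026, -0.1469, 0.1508]
ee_rot: [-3.142, -0.001, 2.982]
force: [-0.4, -2.3, -1.0]
finger_gap: 0.0154
finger_force: 68.5
dp [ 0.0005 -0.0133  0.0008] rot [-0.     -0.0008 -0.0004]
at [ 0.5026 -0.1469  0.1508] [-3.1416e+00 -8.0000e-04  2.9822e+00] F [-0.37 -2.29 -1.  ] gap 0.0154 t 10.9
```

Contact felt (-2.3 N) at about TCP y = -0.147. Now I push in stages.

```bash
python3 -m inch '[{"dp":[0,0.0015,0],"delta_rot":[0,0,0],"fingers":-1},{"dp":[0,0.003,0],"delta_rot":[0,0,0],"fingers":-1},{"dp":[0,0.0045,0],"delta_rot":[0,0,0],"fingers":-1},{"dp":[0,0.006,0],"delta_rot":[0,0,0],"fingers":-1},{"dp":[0,0.006,0],"delta_rot":[0,0,0],"fingers":-1},{"dp":[0,0.006,0],"delta_rot":[0,0,0],"fingers":-1}]'
```

```text
clock: 11.65
eef_pos: [0.5036, -0.1408, 0.1508]
ee_rot: [3.141, -0.001, 2.982]
force: [-1.2, -3.7, -0.5]
finger_gap: 0.0153
finger_force: 68.5
```

```bash
python3 -m inch '[{"dp":[0,0.0015,0],"delta_rot":[0,0,0],"fingers":-1},{"dp":[0,0.003,0],"delta_rot":[0,0,0],"fingers":-1},{"dp":[0,0.0045,0],"delta_rot":[0,0,0],"fingers":-1},{"dp":[0,0.006,0],"delta_rot":[0,0,0],"fingers":-1},{"dp":[0,0.006,0],"delta_rot":[0,0,0],"fingers":-1},{"dp":[0,0.006,0],"delta_rot":[0,0,0],"fingers":-1}]'
cat > pl.py <<'E'
from h import *
f=grab("scene"); S=(cloud(f)-np.array([.5028,-.1407,0]))@Ro.from_euler("z",-.159).as_matrix()*1000
m=(abs(S[...,0])<8)&(S[...,1]>-70)&(S[...,1]<-20)&(S[...,2]>40)&(S[...,2]<125)
I=f["pixels"].astype(int); g=m&(I.max(2)-I.min(2)<35); p=S[g]
w=p[abs(p[:,1]+45)<25]; print("plate z pct",np.percentile(w[:,2],[2,50,98]).round(1), "panel-top cand", np.percentile(w[(w[:,1]<-55)|(w[:,1]>-35)][:,2],[5,50,95]).round(1))
plan([.5,-.16,.15],np.pi-.159)
c=cv2.resize(f["pixels"][120:240,170:310,::-1],None,fx=5,fy=5,interpolation=cv2.INTER_CUBIC)
import sys; cv2.imwrite(sys.argv[1],c)
E
python3 pl.py pics/p1.png
```

```text
clock: 12.4
eef_pos: [0.5045, -0.1352, 0.1509]
ee_rot: [-3.141, -0.001, 2.982]
force: [-0.7, -5.9, -1.3]
finger_gap: 0.0152
finger_force: 68.5
plate z pct [ 41.3  69.6 117.9] panel-top cand [ 43.4  69.8 109.1]
dp [ 0.0005 -0.0252  0.0008] rot [-0.0003 -0.0008 -0.0005]
at [ 0.5044 -0.1352  0.1508] [-3.1413e+00 -8.0000e-04  2.9821e+00] F [-1.24 -5.66 -0.91] gap 0.0152 t 12.45
```

```bash
python3 -m inch '[{"dp":[0,0.001,0],"delta_rot":[0,0,0],"fingers":-1},{"dp":[0,0.002,0],"delta_rot":[0,0,0],"fingers":-1},{"dp":[0,0.002,0],"delta_rot":[0,0,0],"fingers":-1},{"dp":[0,0.002,0],"delta_rot":[0,0,0],"fingers":-1}]'; python3 pl.py pics/p2.png
```

```text
clock: 12.95
eef_pos: [0.5048, -0.1334, 0.1509]
ee_rot: [-3.141, -0.001, 2.982]
force: [-1.1, -6.1, -1.0]
finger_gap: 0.0151
finger_force: 68.5
plate z pct [ 41.5  69.  116.9] panel-top cand [ 43.5  69.  109.4]
dp [ 0.0005 -0.027   0.0008] rot [-0.0006 -0.0008 -0.0005]
at [ 0.5047 -0.1334  0.1508] [-3.1410e+00 -8.0000e-04  2.9821e+00] F [-1.54 -6.36 -1.83] gap 0.015 t 13.0
```

```bash
python3 -m inch '[{"dp":[0,0.0005,0],"delta_rot":[0,0,0],"fingers":-1},{"dp":[0,0.001,0],"delta_rot":[0,0,0],"fingers":-1},{"dp":[0,0.001,0],"delta_rot":[0,0,0],"fingers":-1},{"dp":[0,0.001,0],"delta_rot":[0,0,0],"fingers":-1}]'; python3 pl.py pics/p3.png
```

```text
clock: 13.5
eef_pos: [0.5049, -0.1325, 0.1509]
ee_rot: [-3.141, -0.001, 2.982]
force: [-1.6, -6.6, -0.9]
finger_gap: 0.0153
finger_force: 68.5
plate z pct [ 41.3  69.9 117.5] panel-top cand [ 42.6  68.5 108.1]
dp [ 0.0005 -0.028   0.0009] rot [-0.0008 -0.0008 -0.0005]
at [ 0.5049 -0.1325  0.1509] [-3.1408e+00 -8.0000e-04  2.9821e+00] F [-0.79 -7.75 -1.19] gap 0.0155 t 13.55
```

```bash
python3 -m inch '[{"dp":[0,0.0005,0],"delta_rot":[0,0,0],"fingers":-1},{"dp":[0,0.001,0],"delta_rot":[0,0,0],"fingers":-1},{"dp":[0,0.001,0],"delta_rot":[0,0,0],"fingers":-1},{"dp":[0,0.001,0],"delta_rot":[0,0,0],"fingers":-1}]'; python3 pl.py pics/p4.png
```

```text
clock: 14.05
eef_pos: [0.5051, -0.1315, 0.1509]
ee_rot: [-3.141, -0.001, 2.982]
force: [-1.3, -7.9, -2.1]
finger_gap: 0.0154
finger_force: 68.5
plate z pct [ 40.3  56.4 110.9] panel-top cand [ 40.4  54.4 110.7]
dp [ 0.0005 -0.0289  0.0009] rot [-0.0007 -0.0008 -0.0006]
at [ 0.505  -0.1315  0.1508] [-3.1408e+00 -8.0000e-04  2.9820e+00] F [-0.3  -6.73 -0.21] gap 0.0153 t 14.1
```

The plate's median height fell about 13 mm, so I check by eye.

View pics/p4.png

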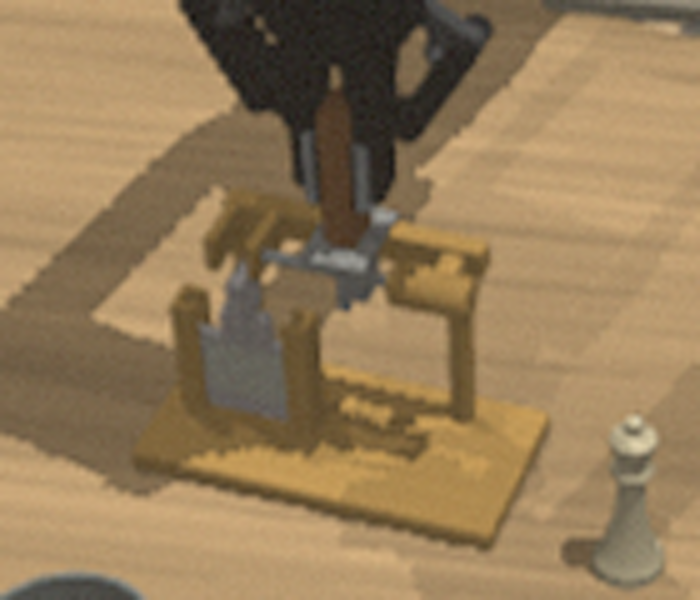

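The picture shows the plate down on the foot (panel bottom at about (245,415)) with its eye below the bar. I back off gradually, then lift.

```bash
python3 -m inch '[{"dp":[0,-0.003,0],"delta_rot":[0,0,0],"fingers":-1},{"dp":[0,-0.006,0],"delta_rot":[0,0,0],"fingers":-1},{"dp":[0,-0.009,0],"delta_rot":[0,0,0],"fingers":-1},{"dp":[0,-0.012,0],"delta_rot":[0,0,0],"fingers":-1},{"dp":[0,-0.015,0],"delta_rot":[0,0,0],"fingers":-1},{"dp":[0,-0.018,0],"delta_rot":[0,0,0],"fingers":-1},{"dp":[0,-0.021,0],"delta_rot":[0,0,0],"fingers":-1},{"dp":[0,-0.024,0],"delta_rot":[0,0,0],"fingers":-1},{"dp":[0,-0.027,0],"delta_rot":[0,0,0],"fingers":-1},{"dp":[0,-0.027,0],"delta_rot":[0,0,0],"fingers":-1},{"dp":[0,-0.027,0],"delta_rot":[0,0,0],"fingers":-1}]'; python3 -m inch '[{"dp":[0,0,-0.004],"delta_rot":[0,0,0],"fingers":-1},{"dp":[0,0,-0.01],"delta_rot":[0,0,0],"fingers":-1},{"dp":[0,0,-0.02],"delta_rot":[0,0,0],"fingers":-1},{"dp":[0,0,-0.03],"delta_rot":[0,0,0],"fingers":-1},{"dp":[0,0,-0.045],"delta_rot":[0,0,0],"fingers":-1},{"dp":[0,0,-0.055],"delta_rot":[0,0,0],"fingers":-1},{"dp":[0,0,-0.055],"delta_rot":[0,0,0],"fingers":-1},{"dp":[0,0,-0.055],"delta_rot":[0,0,0],"fingers":-1}]'
python3 - <<'E'
from fk import *
fork(grab("wrist")); plan([.4928,.1579,.205],np.pi+.166)
E
```

```text
clock: 15.48
eef_pos: [0.5009, -0.1574, 0.1508]
ee_rot: [3.141, -0.001, 2.982]
force: [0.2, -0.6, -0.8]
finger_gap: 0.015
finger_force: 68.8
clock: 16.48
eef_pos: [0.5007, -0.1575, 0.2055]
ee_rot: [3.141, -0.001, 2.982]
force: [-0.1, -0.1, -1.0]
finger_gap: 0.0153
finger_force: 68.8
n 1446 x [ 1.51293356 22.93120981] y [-14.02700902   0.85704556  15.31696053] z 19.29895810915093
((12.155440330505371, 0.6817550659179688), (22.185230255126953, 29.91897964477539), 0.5265522003173828)
zslope x 0.013504511591097543 y -0.00048722075166124346
dp [0.0577 0.3101 0.0005] rot [ 0.0009 -0.0018 -0.3253]
at [ 0.5006 -0.1574  0.2052] [ 3.1410e+00 -1.9000e-03  2.9823e+00] F [ 0.3   0.27 -1.35] gap 0.0155 t 16.525
```

```bash
python3 -m inch '[{"dp":[0.008,0.045,0],"delta_rot":[0,-0.0018,-0.05],"fingers":-1},{"dp":[0.015,0.085,0],"delta_rot":[0,-0.0018,-0.1],"fingers":-1},{"dp":[0.023,0.125,0],"delta_rot":[0,-0.0018,-0.15],"fingers":-1},{"dp":[0.03,0.165,0],"delta_rot":[0,-0.0018,-0.2],"fingers":-1},{"dp":[0.038,0.205,0],"delta_rot":[0,-0.0018,-0.25],"fingers":-1},{"dp":[0.046,0.245,0],"delta_rot":[0,-0.0018,-0.3],"fingers":-1},{"dp":[0.053,0.285,0],"delta_rot":[0,-0.0018,-0.325],"fingers":-1},{"dp":[0.0568,0.3105,0],"delta_rot":[0,-0.0018,-0.325],"fingers":-1},{"dp":[0.0568,0.3105,0],"delta_rot":[0,-0.0018,-0.325],"fingers":-1},{"dp":[0.0568,0.3105,0],"delta_rot":[0,-0.0018,-0.325],"fingers":-1},{"dp":[0.0568,0.3105,0],"delta_rot":[0,-0.0018,-0.325],"fingers":-1}]'
python3 -c "
from h import *
plan([.494,.1583,.0686],np.pi+.166)"
```

```text
clock: 17.9
eef_pos: [0.4941, 0.1571, 0.2058]
ee_rot: [3.142, 0.001, -2.977]
force: [0.0, -0.0, -1.5]
finger_gap: 0.0156
finger_force: 68.9
dp [0.     0.0012 0.1372] rot [ 0.0001  0.0008 -0.0014]
at [0.4941 0.1571 0.2058] [ 3.1415e+00  8.0000e-04 -2.9770e+00] F [ 0.03 -0.04 -1.52] gap 0.0156 t 17.9
```

Next, lower to just above the seat.

```bash
python3 -m inch '[{"dp":[0,0.0012,0.03],"delta_rot":[0,0.0008,-0.0014],"fingers":-1},{"dp":[0,0.0012,0.06],"delta_rot":[0,0.0008,-0.0014],"fingers":-1},{"dp":[0,0.0012,0.085],"delta_rot":[0,0.0008,-0.0014],"fingers":-1},{"dp":[0,0.0012,0.1],"delta_rot":[0,0.0008,-0.0014],"fingers":-1},{"dp":[0,0.0012,0.11],"delta_rot":[0,0.0008,-0.0014],"fingers":-1},{"dp":[0,0.0012,0.12],"delta_rot":[0,0.0008,-0.0014],"fingers":-1},{"dp":[0,0.0012,0.126],"delta_rot":[0,0.0008,-0.0014],"fingers":-1},{"dp":[0,0.0012,0.13],"delta_rot":[0,0.0008,-0.0014],"fingers":-1},{"dp":[0,0.0012,0.13],"delta_rot":[0,0.0008,-0.0014],"fingers":-1},{"dp":[0,0.0012,0.13],"delta_rot":[0,0.0008,-0.0014],"fingers":-1}]'
python3 -c "
from h import *
plan([.494,.1583,.0686],np.pi+.166)"
```

```text
clock: 19.15
eef_pos: [0.4943, 0.1594, 0.0764]
ee_rot: [3.141, 0.001, -2.974]
force: [-0.8, -0.5, -0.9]
finger_gap: 0.0153
finger_force: 68.9
dp [ 0.0005 -0.001   0.0078] rot [0.0003 0.0009 0.0012]
at [0.4943 0.1594 0.0764] [ 3.1413e+00  9.0000e-04 -2.9744e+00] F [-0.83 -0.46 -0.94] gap 0.0153 t 19.15
```

```bash
python3 -m inch '[{"dp":[0.0005,-0.0005,0.003],"delta_rot":[0,0,0],"fingers":-1},{"dp":[0.0005,-0.0005,0.006],"delta_rot":[0,0,0],"fingers":-1},{"dp":[0.0005,-0.0005,0.0075],"delta_rot":[0,0,0],"fingers":-1},{"dp":[0.0005,-0.0005,0.0075],"delta_rot":[0,0,0],"fingers":-1},{"dp":[0.0005,-0.0005,0.0075],"delta_rot":[0,0,0],"fingers":-1}]'; python3 -m inch '[{"dp":[0,0,0],"delta_rot":[0,0,0],"fingers":-0.3},{"dp":[0,0,0],"delta_rot":[0,0,0],"fingers":0.3},{"dp":[0,0,0],"delta_rot":[0,0,0],"fingers":1},{"dp":[0,0,0],"delta_rot":[0,0,0],"fingers":1},{"dp":[0,0,0],"delta_rot":[0,0,0],"fingers":1},{"dp":[0,0,0],"delta_rot":[0,0,0],"fingers":1},{"dp":[0,0,0],"delta_rot":[0,0,0],"fingers":1},{"dp":[0,0,0],"delta_rot":[0,0,0],"fingers":1}]'
```

```text
clock: 19.77
eef_pos: [0.4935, 0.1587, 0.0686]
ee_rot: [3.141, 0.0, -2.974]
force: [-2.2, 0.0, 3.8]
finger_gap: 0.0155
finger_force: 69.2
clock: 20.78
eef_pos: [0.4936, 0.1587, 0.0685]
ee_rot: [3.141, 0.0, -2.974]
force: [-0.1, 0.3, -0.6]
finger_gap: 0.0852
finger_force: 0.0
```

```bash
python3 -m inch '[{"dp":[0,0,-0.03],"delta_rot":[0,0,0],"fingers":1},{"dp":[0,0,-0.07],"delta_rot":[0,0,0],"fingers":1},{"dp":[0,0,-0.12],"delta_rot":[0,0,0],"fingers":1},{"dp":[0,0,-0.15],"delta_rot":[0,0,0],"fingers":1},{"dp":[0,0,-0.15],"delta_rot":[0,0,0],"fingers":1},{"dp":[0,0,-0.15],"delta_rot":[0,0,0],"fingers":1},{"dp":[0,0,-0.15],"delta_rot":[0,0,0],"fingers":1}]'
python3 - <<'E'
from h import *
f=grab("wrist"); P=cloud(f); Z=P[...,2]
for lo,hi,l in((.11,.13,"handle"),(.0475,.053,"guard")):
    m=(Z>lo)&(Z<hi)&(abs(P[...,0]-.493)<.06)&(abs(P[...,1]-.159)<.06); p=P[m]
    r=cv2.minAreaRect((p[:,:2]*1000).astype(np.float32)); print(l,m.sum(),r,np.median(p[:,2]))
f=grab("scene"); save(f,"pics/end.png")
E
```

```text
clock: 21.65
eef_pos: [0.4926, 0.1584, 0.2167]
ee_rot: [3.141, -0.003, -2.975]
force: [0.3, -0.5, -0.5]
finger_gap: 0.0854
finger_force: 0.0
handle 531 ((492.0536193847656, 159.1337127685547), (23.891681671142578, 16.01195526123047), 9.368940353393555) 0.11869422206665732
guard 591 ((492.36248779296875, 159.27291870117188), (43.690704345703125, 29.1162052154541), 9.449461936950684) 0.0490491511117952
```

View pics/end.png

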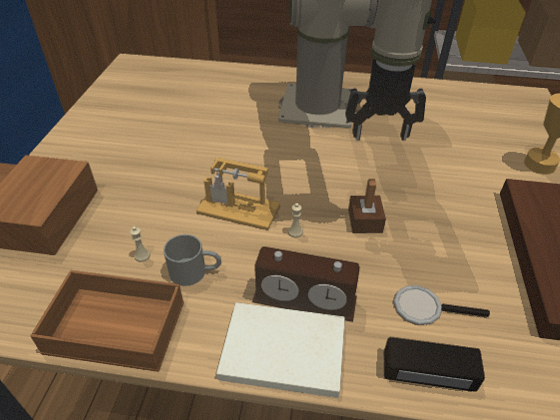

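The fork hangs upright in its block at (367,205), the plate is down in the stand at (218,190), the bystanders are where they were, and the gripper is clear. I hand in.

```bash
python3 -c "
from station import bot
print(bot.job_done())"
```

```text
the job is handed in; nothing more can be done
None
```

The job is handed in at about 22 s: the plate dropped into the stand's foot, with at most about 8 N read at the wrist while pushing. The tool hangs upright in its block again, and no bystander looks moved in the final picture; the hand-in returned no verdict.

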